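# Line the sockets up by size on the tray

## Robot

A 6-joint arm with a two-finger parallel gripper is mounted at the origin on a cart in front of the work surface, level with it; the furniture and walls round the work are solid. World frame = base frame: x ahead of the robot, y to its left, z up, the work surface at z = 0. Lengths are in m, angles in rad, forces in N, time in s.
With the tool pointing down it reaches from about 0.325 to 0.75 m from the base axis. Payload 7.6 kg.
Tool frame: the origin (TCP) lies at the very end of the fingers, on their centre line; the grasp point (between the pads) lies 19 mm behind it; z points along the fingers, y is the line along which they close (so a half turn about z gives the same grasp; the last joint's range is limited). The gripper opens to 85 mm and grips with 20 to 120 N. Pads are 22 mm wide; open, the fingers measure 114 mm over their backs; the gripper's body (76 mm by 85 mm) begins 54 mm behind the grasp point. The pads swing forward as they close: fully open they stand 13 mm farther back than shut.
Start: joints at [1.233, 0.052, 1.401, -0, 1.689, -0.07], TCP at [0.139, 0.506, 0.231] pointing down, gripper open.
Joint ranges: [-2.9, 2.9], [-0.91, 2.17], [0.12, 2.37], [-1.06, 4.2], [0.26, 2.73], [-2.93, 2.93]. Speed limits (rad/s): [2.57, 2.57, 3.01, 3.14, 3.14, 3.14].

## Interface

Orientations are given as a rotation vector (axis times angle).
In Python, from station import r gives the robot as it stands.
- The arm moves only by the tool play_rows, never from a script. Its argument "deltas" is one flat list of numbers, 7 for each row, row after row: the shift along the tool's x, y, z scaled (see below), then the turn, a rotation vector about the tool's x, y, z scaled (see below), then the gripper's target within -1 to 1 (shut at 1, half-way at 0, fully open at -1). A call has 1 to 10 rows; each row shifts and turns the commanded pose from where the row before left it, along the tool's axes as they then stand; what a row does not reach is not made up. The controller multiplies each number of a shift by 30 mm and each number of a turn by 90 degrees. A row lasts 1/8 s, in which the tool goes at most 62.5 mm and 10.7 degrees, less where a joint would pass 70% of its speed; a pose out of reach is approached as far as the arm can. A call with a number of a shift or a turn outside -1 to 1 is refused whole. A call with a gripper value outside its range is refused whole. The fingers move at their own pace and stop on an object; the grip force is fixed at half the most. Time passes only in rows, so rows that do not move let the fingers close. It gives the time, the measured TCP pose, the force, the opening and the grip force at its end, in the units of the state.
- r.get_state(): the state, without advancing time (a new reading comes with each control period).
- r.camera(name): name is "side" or "top"; returns (picture, depth): 420x560x3 uint8, red, green, blue; 420x560 float32, m along the optical axis (not along the pixel's ray), 0 where there is no reading.
- r.camera_params(name): a dict with "mtx" (3x3 intrinsics, pixels), "xyz" and "orientation" of the camera in the world. Camera axes: x right, y up, looking along -z (the intrinsics and any distortion apply to the point x, -y, -z); pixel columns grow to the right and rows downward; lengths in m; the calibration is good to about 2 mm. A picture is of the moment at which its call begins. camera_params takes no time and is no camera call.
- r.hand_in(): hands the job in; it is judged then, once.
Trained networks look in the newest picture that a camera, given by its name, has taken for a name from the list of things; names that differ only in an ending like _2 or _b are one class to them, and where a whole thing is asked for, a point or a joint stands for the part that bears it (a point fixed in the world has none). Each returns a list of dicts, best first, with "score" (0 to 1); they miss things now and then, are a little off and sometimes report something else, mostly with a low value. They report only what shows in the picture. A call takes as long as a camera call. They do not tell look-alikes from the thing itself.
- r.recognise(camera, query): "point" ([x, y, z] in m, in world coordinates, good to about 4 mm: the middle of the surface that is visible of it).
- r.tip_of(camera, query): "point" ([x, y, z] in m, in world coordinates, good to about 4 mm: a listed point, or the origin of a listed thing).
The state is a dict: "time": time; "q": joint angles; "qvel": joint speeds; "joint_torque": joint torques, N m; "tcp_pos": TCP position; "ee_rot": TCP orientation; "ft_force": force on the tool from outside, world axes, zero at the start; "moment": the same for the moment, N m; "finger_gap": opening from 0.0 (shut) to 1.0 (fully open); "grip_force": force on a finger pad.
Only numpy, scipy, OpenCV 4.12 (cv2) and the standard library are available. Lean on these libraries where they do the work, as an engineer would, in place of code of your own. Each camera call takes 0.05 s, during which the arm holds its last target. There are 200 camera calls.

## Task

Put the four loose black sockets back on the blue tray in order of size: the smallest on the white pad next to the red block, then each larger one on the next pad along, the largest on the pad farthest from the red block. Stand each one upright in the middle of its pad, and leave the little red bottle alone.

Things in the scene. Friction and masses are not known exactly. Their poses are not given: they have to be found in the camera images.
- socket_22: The smallest of four loose black steel impact sockets: a plain upright cylinder 22 mm in diameter and 40 mm tall (about 50 g), with a bright top face that bears a dark square, and a thin bright band low on its side. Origin at the centre of its underside, z up; it stands on the bench at the start. It may be gripped across its diameter from any side.
- socket_29: The second smallest of four loose black steel impact sockets: a plain upright cylinder 29 mm in diameter and 46 mm tall (about 90 g), with a bright top face that bears a dark square, and a thin bright band low on its side. Origin at the centre of its underside, z up; it stands on the bench at the start. It may be gripped across its diameter from any side.
- socket_36: The second largest of four loose black steel impact sockets: a plain upright cylinder 36 mm in diameter and 52 mm tall (about 150 g), with a bright top face that bears a dark square, and a thin bright band low on its side. Origin at the centre of its underside, z up; it stands on the bench at the start. It may be gripped across its diameter from any side.
- socket_43: The largest of four loose black steel impact sockets: a plain upright cylinder 43 mm in diameter and 58 mm tall (about 220 g), with a bright top face that bears a dark square, and a thin bright band low on its side. Origin at the centre of its underside, z up; it stands on the bench at the start. It may be gripped across its diameter from any side.
- pad_1: One of four equal white round pads, 52 mm in diameter and 1.5 mm thick, in a straight row 70 mm apart along a fixed blue tray (360 x 70 mm, top 12 mm above the bench). The row runs pad_1, pad_2, pad_3, pad_4; this is at one end. Origin at the centre of its underside, on the tray's top, so that a socket standing on the pad has its underside 1.5 mm above it. Its y axis runs along the row, its x axis across it, z up.
- pad_2: One of four equal white round pads, 52 mm in diameter and 1.5 mm thick, in a straight row 70 mm apart along a fixed blue tray (360 x 70 mm, top 12 mm above the bench). The row runs pad_1, pad_2, pad_3, pad_4; this is an inner one. Origin at the centre of its underside, on the tray's top, so that a socket standing on the pad has its underside 1.5 mm above it. Its y axis runs along the row, its x axis across it, z up.
- pad_3: One of four equal white round pads, 52 mm in diameter and 1.5 mm thick, in a straight row 70 mm apart along a fixed blue tray (360 x 70 mm, top 12 mm above the bench). The row runs pad_1, pad_2, pad_3, pad_4; this is an inner one. Origin at the centre of its underside, on the tray's top, so that a socket standing on the pad has its underside 1.5 mm above it. Its y axis runs along the row, its x axis across it, z up.
- pad_4: One of four equal white round pads, 52 mm in diameter and 1.5 mm thick, in a straight row 70 mm apart along a fixed blue tray (360 x 70 mm, top 12 mm above the bench). The row runs pad_1, pad_2, pad_3, pad_4; this is at one end. Origin at the centre of its underside, on the tray's top, so that a socket standing on the pad has its underside 1.5 mm above it. Its y axis runs along the row, its x axis across it, z up.
- red_block: Fixed red plastic stop block, 46 x 16 x 20 mm, on the tray beyond one end of the row of pads, 52 mm from the centre of the nearest pad; it may be beyond pad_1 or beyond pad_4. A grey block of the same size stands at the other end. Origin at the centre of its underside, on the tray's top.
- bottle: Bystander: loose small red bottle, 22 x 27 mm and 92 mm tall, standing on the bench by the tray. Origin at the centre of its underside. Leave it alone.
There are look-alikes about, which are no part of the job. What is shaped like the socket_36 but orange is not meant.

How it is judged:
At the end, for the whole second after the job is handed in: Counted from the red block, the pads carry the 22, 29, 36 and 43 mm sockets in that order, each standing upright (within 0.1 rad) on its pad with its centre within 10 mm of the pad's centre, released and at rest (((horizontal distance between red_block and pad_1 below 0.1 m and horizontal distance between socket_22 and pad_1 below 0.01 m and z of socket_22 in the frame of pad_1 between -0.002 and 0.006 m and horizontal distance between socket_29 and pad_2 below 0.01 m and z of socket_29 in the frame of pad_2 between -0.002 and 0.006 m and horizontal distance between socket_36 and pad_3 below 0.01 m and z of socket_36 in the frame of pad_3 between -0.002 and 0.006 m and horizontal distance between socket_43 and pad_4 below 0.01 m and z of socket_43 in the frame of pad_4 between -0.002 and 0.006 m) or (horizontal distance between red_block and pad_4 below 0.1 m and horizontal distance between socket_22 and pad_4 below 0.01 m and z of socket_22 in the frame of pad_4 between -0.002 and 0.006 m and horizontal distance between socket_29 and pad_3 below 0.01 m and z of socket_29 in the frame of pad_3 between -0.002 and 0.006 m and horizontal distance between socket_36 and pad_2 below 0.01 m and z of socket_36 in the frame of pad_2 between -0.002 and 0.006 m and horizontal distance between socket_43 and pad_1 below 0.01 m and z of socket_43 in the frame of pad_1 between -0.002 and 0.006 m)) and angle between each of socket_22, socket_29, socket_36, socket_43's own z axis and vertical below 0.1 rad and linear speed of each of socket_22, socket_29, socket_36, socket_43 below 0.02 m/s and contact force between each of socket_22, socket_29, socket_36, socket_43 and the fingers below 0.1 N); the robot touches nothing.
It fails at once if the red bottle is moved more than 15 mm or tipped (distance of bottle from where it was at the start of the episode above 0.015 m or angle between bottle's own z axis and vertical above 0.3 rad).
It also fails if it takes over 88 s, if anything falls off the work surface, if the arm or the gripper's body presses on something with over 40 N, if the wrist force passes 120 N, or if a joint passes its speed limit or range.

## Working session

There is one attempt and no reset: what is moved stays moved. The work goes in short steps, Python scripts to look and compute and a tool call to move; the robot and the scene stay as the last step left them, time stands still between calls to the robot, and variables do not carry over. Pictures are saved under pics/ and viewed, at most 14 in all, crops included, and the job is handed in when it is done.

Besides the shell and the picture viewer there is one more tool, called after ">>>" as name(argument=value, ...), one argument or row to a line, values as JSON. play_rows: Moves the arm, as the interface text tells. Its arguments: {"type":"object","properties":{"deltas":{"type":"array"}},"required":["deltas"]}

```bash
mkdir -p pics
cat > h.py <<'E'
import numpy as np, cv2
from station import r
from scipy.spatial.transform import Rotation as R
def snap(n,f):
    p,d=r.camera(n); cv2.imwrite('pics/'+f,p[:,:,::-1]); return p,d
def world(n,d):
    c=r.camera_params(n); K=np.array(c['mtx']); o=np.array(c['orientation'])
    M=o if o.shape==(3,3) else R.from_rotvec(o).as_matrix()
    v,u=np.mgrid[:d.shape[0],:d.shape[1]]
    P=np.stack([(u-K[0,2])/K[0,0]*d,-(v-K[1,2])/K[1,1]*d,-d],-1)
    return P@M.T+np.array(c['xyz'])
E
python3 - <<'E'
from h import *
for n in('top','side'):
    p,d=snap(n,n+'0.png'); W=world(n,d); np.savez(n+'0.npz',p=p,d=d,W=W)
    print(r.camera_params(n))
    for q in ['socket_22','socket_29','socket_36','socket_43','pad_1','red_block','bottle']:
        print(n,q,[(np.round(x['point'],3).tolist(),round(x['score'],2)) for x in r.tip_of(n,q)])
print(r.get_state())
E
```

```text
{'mtx': array([[399.58537725,   0.        , 276.90775486],
       [  0.        , 399.58537725, 203.01262465],
       [  0.        ,   0.        ,   1.        ]]), 'xyz': array([ 0.45502376, -0.20425061,  0.90171019]), 'orientation': array([ 0.09592362, -0.10297381, -1.57786268])}
top socket_22 [([0.457, -0.412, -0.002], 0.74), ([0.512, -0.176, 0.001], 0.72), ([0.476, -0.272, -0.0], 0.62), ([0.542, -0.326, 0.003], 0.62), ([0.56, -0.075, 0.0], 0.54), ([0.521, 0.002, -0.003], 0.45)]
top socket_29 [([0.457, -0.412, -0.002], 0.74), ([0.512, -0.176, 0.001], 0.72), ([0.476, -0.272, -0.0], 0.62), ([0.542, -0.326, 0.003], 0.62), ([0.56, -0.075, 0.0], 0.54), ([0.521, 0.002, -0.003], 0.45)]
top socket_36 [([0.457, -0.412, -0.002], 0.74), ([0.512, -0.176, 0.001], 0.72), ([0.476, -0.272, -0.0], 0.62), ([0.542, -0.326, 0.003], 0.62), ([0.56, -0.075, 0.0], 0.54), ([0.521, 0.002, -0.003], 0.45)]
top socket_43 [([0.457, -0.412, -0.002], 0.74), ([0.512, -0.176, 0.001], 0.72), ([0.476, -0.272, -0.0], 0.62), ([0.542, -0.326, 0.003], 0.62), ([0.56, -0.075, 0.0], 0.54), ([0.521, 0.002, -0.003], 0.45)]
top
[... 1590 characters left out ...]
, ([0.665, -0.092, 0.007], 0.34)]
{'time': 0.8, 'q': array([ 1.23268469e+00,  5.21831944e-02,  1.40067811e+00,  5.68574261e-06,
        1.68856240e+00, -7.02720624e-02]), 'qvel': array([ 0.00049556, -0.00159818, -0.00066599, -0.00123327, -0.00036205,
       -0.00010357]), 'joint_torque': array([-5.10081809e-04, -3.81490695e+01, -3.60312331e+01, -1.18240168e-04,
        4.50759762e-05, -9.80496367e-06]), 'tcp_pos': array([0.13891508, 0.50632652, 0.2313432 ]), 'ee_rot': array([4.19460102e-01, 3.11343493e+00, 2.61666315e-04]), 'ft_force': array([ 0.28710401, -0.24555972, -0.55818143]), 'moment': array([ 0.01418602,  0.03163894, -0.01964958]), 'grip_force': 0.0, 'finger_gap': 1.0043356496532712}
```

```bash
ls pics
```

```text
side0.png
top0.png
```

View pics/top0.png

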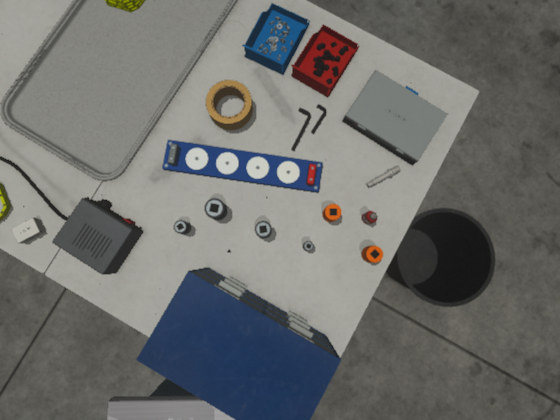

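View pics/side0.png

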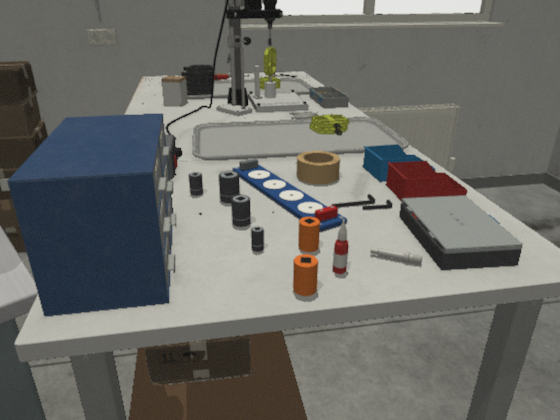

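Run:
```python
from h import *
for n in('top','side'):
    D=np.load(n+'0.npz'); W=D['W'];p=D['p'].astype(int)
    for c in [(.521,.002),(.560,-.075),(.512,-.176),(.476,-.272)]:
        m=(np.hypot(W[...,0]-c[0],W[...,1]-c[1])<.035)&(D['d']>0)
        z=W[...,2]; zt=np.percentile(z[m],98.5); t=m&(z>zt-.006); s=m&(z>.012)
        lo,hi=np.percentile(W[t],[3,97],axis=0)
        print(n,c,'zt',zt.round(4),'mid',((lo+hi)/2).round(4)[:2],'mean',W[t].mean(0)[:2].round(4),'ext',(hi-lo).round(3)[:2],t.sum())
    white=(p.min(2)>190)&(W[...,2]>.008)&(W[...,2]<.02)&(D['d']>0)
    k,l,st,ce=cv2.connectedComponentsWithStats(white.astype(np.uint8))
    for i in range(1,k):
        if st[i,4]>150:
            w=W[l==i]; 
            if .55<w[:,0].mean()<.75 and -.35<w[:,1].mean()<.05: print('pad',n,w.mean(0).round(4),st[i,4],np.ptp(w,axis=0).round(3))
    red=(p[...,0]>130)&(p[...,1]<60)&(p[...,2]<60)&(abs(W[...,0]-.63)<.05)&(abs(W[...,1]+.285)<.04)
    print('red',W[red].mean(0).round(3),'ref bench z',np.median(W[...,2][(abs(W[...,0]-.58)<.02)&(abs(W[...,1]+.15)<.03)]))
W=np.load('top0.npz')['W'];p=np.load('top0.npz')['p'].astype(int)
b=W[300:400,180:300].reshape(-1,3);b=b[b[:,2]>.1];print('box',np.percentile(b,[1,99],axis=0).round(3))
for v,u in[(270,205),(358,140),(357,340),(300,270),(345,240)]:print(W[v,u].round(3))
```

```text
top (0.521, 0.002) zt 0.0479 mid [5.141e-01 3.000e-04] mean [0.5142 0.    ] ext [0.026 0.024] 140
top (0.56, -0.075) zt 0.0602 mid [ 0.552  -0.0737] mean [ 0.5522 -0.0742] ext [0.036 0.036] 309
top (0.512, -0.176) zt 0.0542 mid [ 0.507 -0.177] mean [ 0.5067 -0.1773] ext [0.031 0.031] 214
top (0.476, -0.272) zt 0.0417 mid [ 0.4703 -0.2744] mean [ 0.4706 -0.2738] ext [0.019 0.017] 78
pad top [ 0.6721 -0.0267  0.0128] 307 [0.045 0.046 0.009]
pad top [ 0.6613 -0.0962  0.013 ] 309 [0.045 0.046 0.009]
pad top [ 0.65   -0.165   0.0131] 299 [0.044 0.046 0.008]
pad top [ 0.6393 -0.2337  0.0131] 291 [0.045 0.045 0.008]
red [ 0.631 -0.285  0.031] ref bench z -0.00042907168648786964
side (0.521, 0.002) zt 0.0453 mid [ 0.5136 -0.002 ] mean [ 0.5119 -0.004 ] ext [0.026 0.024] 77
side (0.56, -0.075) zt 0.0577 mid [ 0.551  -0.0762] mean [ 0.5494 -0.0786] ext [0.038 0.037] 159
side (0.512, -0.176) zt 0.0517 mid [ 0.5056 -0.1796] mean [ 0.5042 -0.1812] ext [0.031 0.031] 156
side (0.476, -0.272) zt 0.0399 mid [ 0.4696 -0.2758] mean [ 0.4687 -0.2771] ext [0.019 0.019] 85
red [ 0.629 -0.287  0.031] ref bench z -0.00123579874072563
box [[ 0.218 -0.241  0.138]
 [ 0.378 -0.044  0.208]]
[ 0.423 -0.057  0.054]
[0.284 0.024 0.205]
[ 0.231 -0.343 -0.002]
[ 0.354 -0.192  0.002]
[ 0.303 -0.143  0.203]
```

Run:
```python
from h import *
W=np.load('top0.npz')['W'].reshape(-1,3);V=np.load('side0.npz')['W'].reshape(-1,3)
for n,A in(('top',W),('side',V)):
  rad=np.hypot(A[:,0],A[:,1]);an=np.degrees(np.arctan2(A[:,1],A[:,0]))
  for a in range(-40,90,10):
    o=[]
    for lo,hi in((.3,.36),(.36,.42),(.42,.47),(.47,.6),(.6,.7),(.7,.8)):
        m=(rad>lo)&(rad<hi)&(abs(an-a)<5)&(A[:,2]<.5)
        o.append(round(float(A[m,2].max()),3) if m.any() else None)
    print(n,a,o)
```

```text
top -40 [0.21, 0.209, 0.005, 0.054, 0.093, 0.02]
top -30 [0.208, 0.209, 0.006, 0.044, 0.057, 0.016]
top -20 [0.209, 0.209, 0.004, 0.055, 0.035, 0.036]
top -10 [0.21, 0.209, 0.207, 0.062, 0.017, 0.051]
top 0 [0.208, 0.208, 0.005, 0.049, 0.035, 0.051]
top 10 [0.005, 0.005, 0.033, 0.083, 0.022, 0.023]
top 20 [0.004, 0.005, 0.08, 0.082, 0.08, 0.023]
top 30 [0.001, 0.005, 0.004, 0.082, 0.029, 0.02]
top 40 [None, None, None, 0.023, 0.027, 0.018]
top 50 [None, None, None, None, None, None]
top 60 [None, None, None, None, None, None]
top 70 [None, -0.923, -0.92, -0.921, -0.917, -0.916]
top 80 [None, -0.916, -0.915, -0.913, -0.918, -0.916]
side -40 [0.206, 0.206, 0.001, 0.052, 0.092, 0.016]
side -30 [0.205, 0.205, 0.001, 0.041, 0.053, 0.015]
side -20 [0.206, 0.205, 0.002, 0.053, 0.032, 0.032]
side -10 [0.205, 0.205, 0.205, 0.058, 0.014, 0.048]
side 0 [0.205, 0.205, 0.0, 0.047, 0.033, 0.048]
side 10 [None, -0.685, -0.683, 0.078, 0.02, 0.02]
side 20 [-0.686, -0.682, -0.528, 0.078, 0.077, 0.02]
side 30 [-0.691, -0.685, -0.53, -0.675, None, 0.019]
side 40 [None, None, None, -0.684, -0.693, None]
side 50 [None, None, None, -0.923, -0.922, -0.924]
side 60 [None, None, None, -0.923, -0.923, -0.927]
side 70 [None, None, None, -0.922, -0.92, -0.921]
side 80 [None, None, None, None, -0.924, -0.922]
```

>>> play_rows(
  deltas=[0,0,-1,0,0,0,-0.6,-1,0,0,0,0,0.037,-0.6,-1,0,0,0,0,0.037,-0.6,-1,0,0,0,0,0.037,-0.6],
)

```text
time: 1.3
tcp_pos: [0.2249, 0.4772, 0.2613]
ee_rot: [0.691, 3.065, 0.0]
ft_force: [0.6, 0.1, -0.4]
finger_gap: 0.801
grip_force: 0.0
```

>>> play_rows(
  deltas=[-1,0,0,0,0,0.037,-0.6,-1,0,0,0,0,0.037,-0.6,-1,0,0,0,0,0.037,-0.6,-1,0,0,0,0,0.037,-0.6,-1,0,0,0,0,0.037,-0.6,-1,0,0,0,0,0.037,-0.6,-1,0,0,0,0,0.037,-0.6,-1,0,0,0,0,0.037,-0.6,-1,0,0,0,0,0.037,-0.6,-1,0,0,0,0,0.037,-0.6],
)

```text
time: 2.55
tcp_pos: [0.4502, 0.2853, 0.2613]
ee_rot: [1.541, 2.738, 0.0]
ft_force: [0.5, 0.5, 0.1]
finger_gap: 0.801
grip_force: 0.0
```

>>> play_rows(
  deltas=[-1,0,0,0,0,0.037,-0.6,-1,0,0,0,0,0.037,-0.6,-1,0,0,0,0,0.037,-0.6,-1,0,0,0,0,0.037,-0.6,-1,0,0,0,0,0.037,-0.6,-1,0,0,0,0,0.037,-0.6,-1,0,0,0,0,0.037,-0.6,-1,0,0,0,0,0.037,-0.6,-1,0,0,0,0,0.037,-0.6,-1,0,0,0,0,0.037,-0.6],
)

```text
time: 3.8
tcp_pos: [0.5331, 0.0013, 0.2612]
ee_rot: [-2.261, -2.181, -0.0]
ft_force: [-0.9, 0.2, 0.2]
finger_gap: 0.796
grip_force: 0.0
```

```bash
cat >> h.py <<'E'
def tool(target):
    s=r.get_state(); M=R.from_rotvec(s['ee_rot']).as_matrix()
    a=np.degrees(np.arctan2(M[1,1],M[0,1]))
    d=M.T@(np.array(target)-s['tcp_pos'])/.03
    print('t',s['time'],'tcp',s['tcp_pos'].round(4),'yang',a.round(2),'tilt',M[:,2].round(4),'q6',s['q'][5].round(2),'gap',round(s['finger_gap'],3))
    print('delta rows',d.round(3),' turn for -9deg:',round((a+9)/90,4))
E
python3 -c "
from h import *
tool([.5515,-.075,.1])"
```

```text
t 3.8 tcp [0.5331 0.0013 0.2612] yang -2.04 tilt [-1.e-04  1.e-04 -1.e+00] q6 -0.03 gap 0.796
delta rows [-2.52   0.705  5.374]  turn for -9deg: 0.0773
```

>>> play_rows(
  deltas=[0,0,0,0,0,0.077,-0.6,-0.81,0.33,0,0,0,0,-0.6,-0.81,0.33,1,0,0,0,-0.6,-0.8,0.34,1,0,0,0,-0.6,0,0,1,0,0,0,-0.6,0,0,1,0,0,0,-0.6,0,0,1,0,0,0,-0.6,0,0,0,0,0,0,-0.6],
)

```text
time: 4.8
tcp_pos: [0.55, -0.0738, 0.1088]
ee_rot: [-2.383, -2.04, 0.005]
ft_force: [0.1, -0.2, -0.6]
finger_gap: 0.797
grip_force: 0.0
```

```bash
python3 -c "
from h import *
snap('top','top1.png');snap('side','side1.png')
tool([.5515,-.075,.008])"
```

```text
t 4.9 tcp [ 0.552  -0.0741  0.1124] yang -8.86 tilt [ 1.1e-03 -1.0e-04 -1.0e+00] q6 -0.05 gap 0.797
delta rows [-0.032 -0.014  3.479]  turn for -9deg: 0.0015
```

View pics/side1.png

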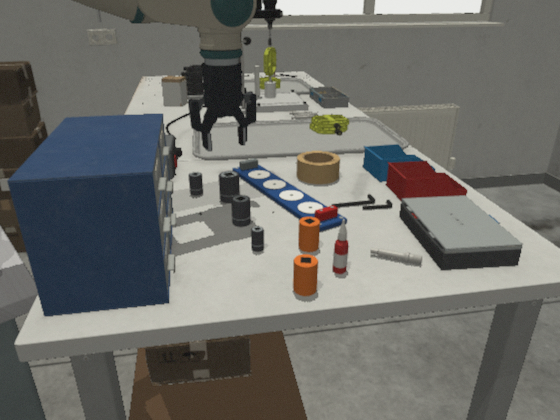

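>>> play_rows(
  deltas=[0,0,0.87,0,0,0,-0.6,0,0,0.87,0,0,0,-0.6,0,0,0.87,0,0,0,-0.6,0,0,0.87,0,0,0,-0.6,0,0,0,0,0,0,1,0,0,0,0,0,0,1,0,0,0,0,0,0,1,0,0,0,0,0,0,1],
)

```text
time: 5.9
tcp_pos: [0.5525, -0.0742, 0.0086]
ee_rot: [2.385, 2.042, 0.003]
ft_force: [-1.0, 0.4, 4.6]
finger_gap: 0.494
grip_force: 61.4
```

```bash
python3 -c "
from h import *
tool([.6737,-.0257,.1])"
```

```text
t 5.9 tcp [ 0.5525 -0.0742  0.0086] yang -8.86 tilt [ 2.7e-03 -4.0e-04 -1.0e+00] q6 -0.05 gap 0.494
delta rows [ 2.221  3.75  -3.038]  turn for -9deg: 0.0015
```

>>> play_rows(
  deltas=[0,0,-1,0,0,0,1,0,0,-1,0,0,0,1,0.44,0.75,-1,0,0,0,1,0.44,0.75,0,0,0,0,1,0.44,0.75,0,0,0,0,1,0.44,0.75,0,0,0,0,1,0.44,0.75,0,0,0,0,1,0,0,1,0,0,0,1,0,0,0,0,0,0,1],
)

```text
time: 7.02
tcp_pos: [0.6708, -0.0259, 0.0632]
ee_rot: [-2.382, -2.04, 0.008]
ft_force: [-0.3, 0.9, -3.0]
finger_gap: 0.489
grip_force: 61.8
```

```bash
python3 -c "
from h import *
tool([.6737,-.0257,.0225])"
```

```text
t 7.025 tcp [ 0.6708 -0.0259  0.0632] yang -8.85 tilt [-7.e-03  7.e-04 -1.e+00] q6 0.06 gap 0.489
delta rows [0.022 0.103 1.357]  turn for -9deg: 0.0016
```

>>> play_rows(
  deltas=[0.02,0.09,0.5,0,0,0,1,0,0,0.5,0,0,0,1,0,0,0.33,0,0,0,1,0,0,0,0,0,0,1,0,0,0,0,0,0,1],
)

```text
time: 7.65
tcp_pos: [0.676, -0.026, 0.0276]
ee_rot: [2.386, 2.043, 0.001]
ft_force: [0.1, 1.1, -2.0]
finger_gap: 0.487
grip_force: 61.8
```

```bash
python3 -c "
from h import *
snap('side','side2.png')
tool([.6737,-.0257,.0225]);print(r.get_state()['ft_force'])"
```

```text
t 7.7 tcp [ 0.6761 -0.0261  0.0278] yang -8.87 tilt [ 0.0014 -0.     -1.    ] q6 0.06 gap 0.489
delta rows [-0.    -0.08   0.178]  turn for -9deg: 0.0015
[ 0.01638156 -0.20023567 -2.00945954]
```

View pics/side2.png

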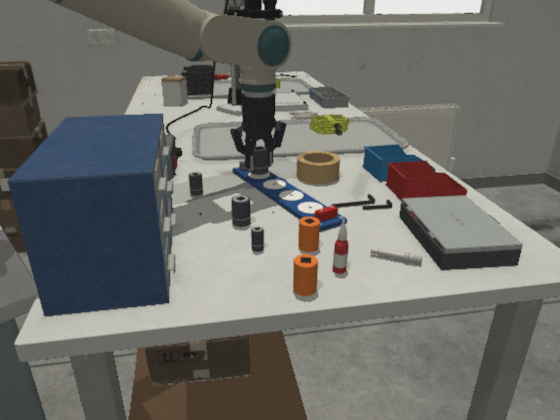

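>>> play_rows(
  deltas=[0,-0.08,0.17,0,0,0,1,0,0,0,0,0,0,1,0,0,0,0,0,0,-0.5,0,0,0,0,0,0,-0.5,0,0,0,0,0,0,-0.5,0,0,-1,0,0,0,-0.5,0,0,-1,0,0,0,-0.5,0,0,-1,0,0,0,-0.5,0,0,0,0,0,0,-0.5],
)

```text
time: 8.82
tcp_pos: [0.6748, -0.0258, 0.1155]
ee_rot: [2.383, 2.04, 0.007]
ft_force: [-0.5, -0.3, 0.4]
finger_gap: 0.746
grip_force: 0.0
```

```bash
python3 -c "
from h import *
tool([.506,-.178,.1])"
```

```text
t 8.825 tcp [ 0.6748 -0.0258  0.1155] yang -8.86 tilt [ 6.2e-03 -5.0e-04 -1.0e+00] q6 0.06 gap 0.746
delta rows [-5.881 -4.781  0.484]  turn for -9deg: 0.0015
```

>>> play_rows(
  deltas=[-0.8,-0.68,0,0,0,0,-0.5,-0.85,-0.69,0,0,0,0,-0.5,-0.85,-0.69,0,0,0,0,-0.5,-0.85,-0.69,0,0,0,0,-0.5,-0.85,-0.69,0,0,0,0,-0.5,-0.85,-0.69,0,0,0,0,-0.5,-0.83,-0.65,0.4,0,0,0,-0.5,0,0,0,0,0,0,-0.5,0,0,0,0,0,0,-0.5],
)

```text
time: 9.95
tcp_pos: [0.5045, -0.1775, 0.0994]
ee_rot: [-2.386, -2.043, -0.0]
ft_force: [0.1, -0.1, 0.4]
finger_gap: 0.749
grip_force: 0.0
```

```bash
python3 -c "
from h import *
snap('side','side3.png')
tool([.506,-.178,.008])"
```

```text
t 10.0 tcp [ 0.5049 -0.1773  0.0997] yang -8.83 tilt [ 1.e-04  3.e-04 -1.e+00] q6 -0.25 gap 0.751
delta rows [-0.018  0.041  3.058]  turn for -9deg: 0.0019
```

View pics/side3.png

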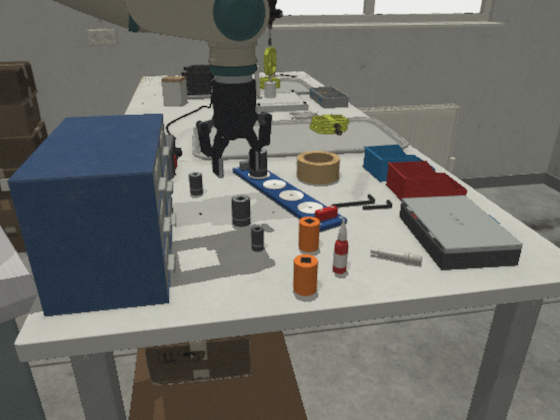

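>>> play_rows(
  deltas=[0,0.04,0.77,0,0,0,-0.5,0,0,0.77,0,0,0,-0.5,0,0,0.77,0,0,0,-0.5,0,0,0.75,0,0,0,-0.5,0,0,0,0,0,0,1,0,0,0,0,0,0,1,0,0,0,0,0,0,1,0,0,0,0,0,0,1],
)

```text
time: 11.0
tcp_pos: [0.5059, -0.1781, 0.0087]
ee_rot: [2.386, 2.043, 0.001]
ft_force: [0.0, -0.1, -1.4]
finger_gap: 0.409
grip_force: 59.8
```

```bash
python3 -c "
from h import *
tool([.6628,-.0948,.1])"
```

```text
t 11.0 tcp [ 0.5059 -0.1781  0.0087] yang -8.86 tilt [ 9.e-04 -3.e-04 -1.e+00] q6 -0.25 gap 0.409
delta rows [ 3.548  4.744 -3.04 ]  turn for -9deg: 0.0016
```

>>> play_rows(
  deltas=[0,0,-1,0,0,0,1,0,0,-1,0,0,0,1,0.5,0.66,-1,0,0,0,1,0.5,0.68,0,0,0,0,1,0.5,0.68,0,0,0,0,1,0.51,0.68,0,0,0,0,1,0.51,0.68,0,0,0,0,1,0.51,0.68,0,0,0,0,1,0.51,0.68,0,0,0,0,1,0,0,0.8,0,0,0,1],
)

```text
time: 12.25
tcp_pos: [0.6649, -0.0942, 0.0763]
ee_rot: [2.382, 2.042, 0.006]
ft_force: [0.5, 0.3, -2.4]
finger_gap: 0.405
grip_force: 60.4
```

>>> play_rows(
  deltas=[0,0,0.7,0,0,0,1,0,0,0.4,0,0,0,1,0,0,0,0,0,0,1,0,0,0,0,0,0,1],
)

```text
time: 12.75
tcp_pos: [0.6629, -0.0953, 0.0422]
ee_rot: [2.386, 2.042, 0.002]
ft_force: [-0.2, -0.2, -1.1]
finger_gap: 0.408
grip_force: 60.4
```

```bash
python3 -c "
from h import *
tool([.6628,-.0948,.0225])"
```

```text
t 12.75 tcp [ 0.6629 -0.0953  0.0422] yang -8.88 tilt [ 1.6e-03 -2.0e-04 -1.0e+00] q6 -0.04 gap 0.408
delta rows [ 0.014 -0.007  0.657]  turn for -9deg: 0.0014
```

>>> play_rows(
  deltas=[0,0,0.4,0,0,0,1,0,0,0.24,0,0,0,1,0,0,0,0,0,0,1,0,0,0,0,0,0,-0.4,0,0,0,0,0,0,-0.4,0,0,0,0,0,0,-0.4,0,0,-1,0,0,0,-0.4,0,0,-1,0,0,0,-0.4,0,0,-1,0,0,0,-0.4,0,0,0,0,0,0,-0.4],
)

```text
time: 14.0
tcp_pos: [0.664, -0.0953, 0.1153]
ee_rot: [2.383, 2.04, 0.006]
ft_force: [0.3, -0.7, -0.4]
finger_gap: 0.703
grip_force: 0.0
```

```bash
python3 -c "
from h import *
tool([.514,-.001,.1])"
```

```text
t 14.0 tcp [ 0.664  -0.0953  0.1153] yang -8.86 tilt [ 0.0061 -0.0011 -1.    ] q6 -0.04 gap 0.703
delta rows [ 2.335 -5.426  0.477]  turn for -9deg: 0.0015
```

>>> play_rows(
  deltas=[0.3,-0.68,0,0,0,0,-0.4,0.29,-0.68,0,0,0,0,-0.4,0.29,-0.68,0,0,0,0,-0.4,0.29,-0.68,0,0,0,0,-0.4,0.29,-0.68,0,0,0,0,-0.4,0.29,-0.68,0,0,0,0,-0.4,0.29,-0.68,0,0,0,0,-0.4,0.29,-0.68,0.4,0,0,0,-0.4,0,0,0,0,0,0,-0.4,0,0,0,0,0,0,-0.4],
)

```text
time: 15.25
tcp_pos: [0.5123, -0.0011, 0.0997]
ee_rot: [2.386, 2.043, -0.0]
ft_force: [-0.4, 1.4, 0.7]
finger_gap: 0.699
grip_force: 0.0
```

```bash
python3 -c "
from h import *
tool([.514,-.001,.008])"
```

```text
t 15.25 tcp [ 0.5123 -0.0011  0.0997] yang -8.86 tilt [-0.e+00 -1.e-04 -1.e+00] q6 0.08 gap 0.699
delta rows [0.011 0.056 3.057]  turn for -9deg: 0.0015
```

>>> play_rows(
  deltas=[0,0.05,0.77,0,0,0,-0.4,0,0,0.77,0,0,0,-0.4,0,0,0.77,0,0,0,-0.4,0,0,0.75,0,0,0,-0.4,0,0,0,0,0,0,1,0,0,0,0,0,0,1,0,0,0,0,0,0,1,0,0,0,0,0,0,1],
)

```text
time: 16.25
tcp_pos: [0.514, -0.0011, 0.0089]
ee_rot: [2.386, 2.042, 0.002]
ft_force: [-0.1, 0.4, 1.6]
finger_gap: 0.325
grip_force: 59.2
```

```bash
python3 -c "
from h import *
tool([.652,-.164,.1])"
```

```text
t 16.25 tcp [ 0.514  -0.0011  0.0089] yang -8.86 tilt [ 1.6e-03 -1.0e-04 -1.0e+00] q6 0.08 gap 0.325
delta rows [-4.656  5.386 -3.027]  turn for -9deg: 0.0015
```

>>> play_rows(
  deltas=[0,0,-1,0,0,0,1,0,0,-1,0,0,0,1,-0.5,0.6,-1,0,0,0,1,-0.59,0.68,-0.2,0,0,0,1,-0.59,0.68,0,0,0,0,1,-0.59,0.68,0,0,0,0,1,-0.6,0.69,0,0,0,0,1,-0.59,0.68,0,0,0,0,1,-0.59,0.68,0,0,0,0,1,-0.6,0.69,0,0,0,0,1],
)

```text
time: 17.5
tcp_pos: [0.6519, -0.1644, 0.1042]
ee_rot: [2.386, 2.043, 0.0]
ft_force: [-0.8, -0.3, -1.7]
finger_gap: 0.325
grip_force: 59.3
```

>>> play_rows(
  deltas=[0,0,0.4,0,0,0,1,0,0,0.8,0,0,0,1,0,0,0.8,0,0,0,1,0,0,0,0,0,0,1,0,0,0,0,0,0,1],
)

```text
time: 18.12
tcp_pos: [0.6517, -0.1634, 0.0451]
ee_rot: [2.385, 2.043, 0.001]
ft_force: [-0.2, -0.3, -0.1]
finger_gap: 0.33
grip_force: 59.5
```

```bash
python3 -c "
from h import *
tool([.652,-.164,.0225])"
```

```text
t 18.125 tcp [ 0.6517 -0.1634  0.0451] yang -8.84 tilt [ 1.1e-03 -1.0e-04 -1.0e+00] q6 -0.15 gap 0.33
delta rows [-0.018  0.013  0.754]  turn for -9deg: 0.0018
```

>>> play_rows(
  deltas=[0,0,0.4,0,0,0,1,0,0,0.34,0,0,0,1,0,0,0,0,0,0,1,0,0,0,0,0,0,-0.3,0,0,0,0,0,0,-0.3,0,0,0,0,0,0,-0.3,0,0,-1,0,0,0,-0.3,0,0,-1,0,0,0,-0.3,0,0,-1,0,0,0,-0.3,0,0,0,0,0,0,-0.3],
)

```text
time: 19.38
tcp_pos: [0.6528, -0.1642, 0.1153]
ee_rot: [2.383, 2.04, 0.005]
ft_force: [-0.1, -0.1, 1.0]
finger_gap: 0.651
grip_force: 0.0
```

```bash
python3 -c "
from h import *
tool([.470,-.275,.1])"
```

```text
t 19.375 tcp [ 0.6528 -0.1642  0.1153] yang -8.86 tilt [ 0.0057 -0.0017 -1.    ] q6 -0.15 gap 0.651
delta rows [-4.589 -5.456  0.481]  turn for -9deg: 0.0015
```

>>> play_rows(
  deltas=[-0.5,-0.6,0,0,0,0,-0.3,-0.51,-0.61,0,0,0,0,-0.3,-0.6,-0.71,0,0,0,0,-0.3,-0.6,-0.71,0,0,0,0,-0.3,-0.6,-0.71,0,0,0,0,-0.3,-0.6,-0.71,0,0,0,0,-0.3,-0.6,-0.71,0,0,0,0,-0.3,-0.58,-0.66,0.4,0,0,0,-0.3,0,0,0,0,0,0,-0.3,0,0,0,0,0,0,-0.3],
)

```text
time: 20.62
tcp_pos: [0.4698, -0.2744, 0.0994]
ee_rot: [-2.386, -2.043, -0.0]
ft_force: [-0.4, 0.6, 1.3]
finger_gap: 0.651
grip_force: 0.0
```

```bash
python3 -c "
from h import *
snap('side','side4.png')
tool([.470,-.275,.007])"
```

```text
t 20.675 tcp [ 0.4701 -0.2743  0.0997] yang -8.83 tilt [ 2.e-04  3.e-04 -1.e+00] q6 -0.44 gap 0.649
delta rows [-2.400e-02  1.000e-03  3.091e+00]  turn for -9deg: 0.0019
```

View pics/side4.png

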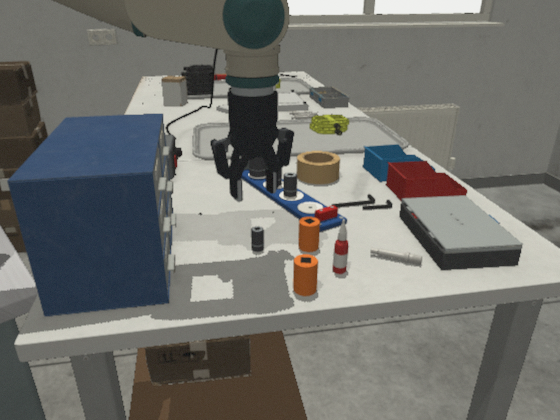

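The gripper hangs above socket_22 (257,238), and socket_29 stands on its pad (290,185).

>>> play_rows(
  deltas=[0,0,0.77,0,0,0,-0.3,0,0,0.77,0,0,0,-0.3,0,0,0.77,0,0,0,-0.3,0,0,0.77,0,0,0,-0.3,0,0,0,0,0,0,1,0,0,0,0,0,0,1,0,0,0,0,0,0,1,0,0,0,0,0,0,1],
)

```text
time: 21.68
tcp_pos: [0.4702, -0.275, 0.0086]
ee_rot: [2.385, 2.042, 0.001]
ft_force: [0.3, 1.2, 2.4]
finger_gap: 0.243
grip_force: 58.9
```

```bash
python3 -c "
from h import *
tool([.641,-.233,.1])"
```

```text
t 21.675 tcp [ 0.4702 -0.275   0.0086] yang -8.86 tilt [ 1.8e-03 -9.0e-04 -1.0e+00] q6 -0.44 gap 0.243
delta rows [ 2.259  5.415 -3.038]  turn for -9deg: 0.0016
```

>>> play_rows(
  deltas=[0,0,-1,0,0,0,1,0,0,-1,0,0,0,1,0.28,0.67,-1,0,0,0,1,0.28,0.68,0,0,0,0,1,0.28,0.68,0,0,0,0,1,0.28,0.68,0,0,0,0,1,0.28,0.68,0,0,0,0,1,0.28,0.67,0,0,0,0,1,0.28,0.67,0,0,0,0,1,0.29,0.67,0,0,0,0,1],
)

```text
time: 22.92
tcp_pos: [0.6406, -0.2329, 0.0976]
ee_rot: [2.387, 2.043, 0.0]
ft_force: [0.4, -0.2, 0.2]
finger_gap: 0.236
grip_force: 58.7
```

>>> play_rows(
  deltas=[0,0,0.4,0,0,0,1,0,0,0.7,0,0,0,1,0,0,0.8,0,0,0,1,0,0,0,0,0,0,1,0,0,0,0,0,0,1],
)

```text
time: 23.55
tcp_pos: [0.6397, -0.2333, 0.0408]
ee_rot: [2.387, 2.042, 0.0]
ft_force: [0.7, 0.1, -0.2]
finger_gap: 0.238
grip_force: 58.8
```

```bash
python3 -c "
from h import *
tool([.641,-.233,.0225])"
```

```text
t 23.55 tcp [ 0.6397 -0.2333  0.0408] yang -8.89 tilt [ 2.e-04 -0.e+00 -1.e+00] q6 -0.25 gap 0.238
delta rows [0.017 0.04  0.611]  turn for -9deg: 0.0012
```

>>> play_rows(
  deltas=[0,0.03,0.3,0,0,0,1,0,0,0.3,0,0,0,1,0,0,0,0,0,0,1,0,0,0,0,0,0,-0.2,0,0,0,0,0,0,-0.2,0,0,0,0,0,0,-0.2,0,0,-1,0,0,0,-0.2,0,0,-1,0,0,0,-0.2,0,0,-1,0,0,0,-0.2,0,0,-1,0,0,0,-0.2],
)

```text
time: 24.8
tcp_pos: [0.6408, -0.2331, 0.1435]
ee_rot: [-2.386, -2.043, -0.0]
ft_force: [-0.7, -0.3, 0.8]
finger_gap: 0.604
grip_force: 0.0
```

>>> play_rows(
  deltas=[0,-0.8,-1,0,0,0,-0.2,0,-1,-1,0,0,0,-0.2,0,-1,-1,0,0,0,-0.2,0,-1,0,0,0,0,-0.2,0,-1,0,0,0,0,-0.2,0,0,0,0,0,0,-0.2],
)

```text
time: 25.55
tcp_pos: [0.4975, -0.2108, 0.2331]
ee_rot: [2.386, 2.042, 0.001]
ft_force: [0.8, 0.2, -0.4]
finger_gap: 0.597
grip_force: 0.0
```

Run:
```python
from h import *
P=[(.641,-.233),(.652,-.164),(.6628,-.0948),(.6737,-.0257)]
for n in('side','top'):
    p,d=snap(n,n+'5.png'); W=world(n,d)
    for c in P:
        m=(np.hypot(W[...,0]-c[0],W[...,1]-c[1])<.034)&(d>0)
        zt=np.percentile(W[...,2][m],98); t=m&(W[...,2]>zt-.006)
        lo,hi=np.percentile(W[t],[3,97],axis=0)
        print(n,c,zt.round(4),((lo+hi)/2)[:2].round(4),t.sum())
    print(n,[(np.round(x['point'],3).tolist()) for x in r.tip_of(n,'bottle')][:1])
tool(P[0]+(.1,))
```

```text
side (0.641, -0.233) 0.0527 [ 0.6353 -0.2341] 60
side (0.652, -0.164) 0.0587 [ 0.6463 -0.1629] 83
side (0.6628, -0.0948) 0.0646 [ 0.6568 -0.096 ] 106
side (0.6737, -0.0257) 0.0708 [ 0.6675 -0.0272] 118
side [[0.538, -0.407, -0.002]]
top (0.641, -0.233) 0.053 [ 0.6429 -0.2356] 11
top (0.652, -0.164) 0.0134 [ 0.6788 -0.1838] 4
top (0.6628, -0.0948) 0.068 [ 0.6592 -0.093 ] 177
top (0.6737, -0.0257) 0.0733 [ 0.6691 -0.0253] 307
top [[0.534, -0.408, 0.001]]
t 25.75 tcp [ 0.4992 -0.211   0.2324] yang -8.85 tilt [ 2.e-04  1.e-04 -1.e+00] q6 -0.31 gap 0.599
delta rows [3.000e-03 4.783e+00 4.415e+00]  turn for -9deg: 0.0016
```

View pics/side5.png

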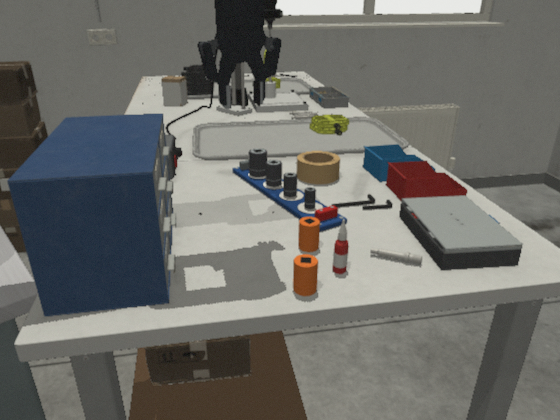

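View pics/top5.png

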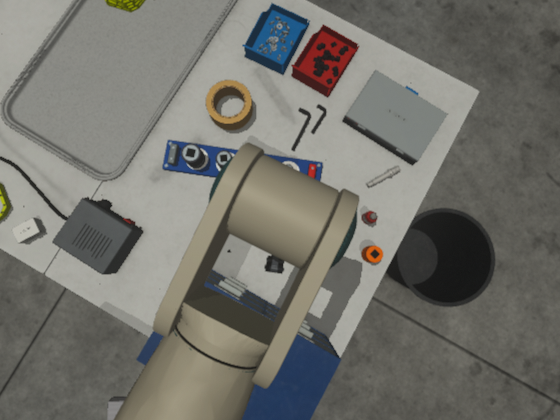

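>>> play_rows(
  deltas=[1,0,-0.5,0,0,0,-0.2,1,0,0,0,0,0,-0.2,1,0,0,0,0,0,-0.2,1,0,0,0,0,0,-0.2,1,0,0,0,0,0,-0.2,1,0,0,0,0,0,-0.2,1,0,0,0,0,0,-0.2,1,0,0,0,0,0,-0.2,1,0,0,0,0,0,-0.2,1,0,0,0,0,0,-0.2],
)

```text
time: 27.0
tcp_pos: [0.5455, 0.0867, 0.2471]
ee_rot: [-2.386, -2.043, 0.0]
ft_force: [0.3, -0.4, -0.4]
finger_gap: 0.6
grip_force: 0.0
```

Run:
```python
from h import *
P=[(.641,-.233),(.652,-.164),(.6628,-.0948),(.6737,-.0257)]
for n in('side','top'):
    D=np.load(n+'0.npz');W0=D['W'];p0=D['p'].astype(int)
    p,d=snap(n,n+'6.png'); W=world(n,d)
    for c in P:
        near=lambda W,q:(np.hypot(W[...,0]-c[0],W[...,1]-c[1])<q)
        w=near(W0,.034)&(W0[...,2]>.006)&(p0[...,0]>p0[...,2]-25)&(p0.min(2)>90)
        w=W0[w]; (cx,cy),rad=cv2.minEnclosingCircle((w[:,:2]*1000).astype(np.float32))
        m=near(W,.034)&(d>0); zt=np.percentile(W[...,2][m],98); t=m&(W[...,2]>zt-.006)
        s=W[t]; (sx,sy),sr=cv2.minEnclosingCircle((s[:,:2]*1000).astype(np.float32))
        print(n,'pad circ',round(cx,1),round(cy,1),round(rad,1),'mean',(w[:,:2].mean(0)*1e3).round(1),'| sock',round(sx,1),round(sy,1),round(sr,1),'mean',(s.mean(0)*1e3).round(1))
    cv2.imwrite(f'pics/{n}6c.png',cv2.resize((p[110:220,140:350] if n=='top' else p[130:250,220:360])[:,:,::-1],None,fx=3.6,fy=3.6,interpolation=cv2.INTER_CUBIC))
```

```text
side pad circ 640.0 -229.1 29.5 mean [ 639.4 -231. ] | sock 634.9 -233.2 10.8 mean [ 633.9 -235.    51.2]
side pad circ 653.5 -165.0 30.3 mean [ 650.5 -163.9] | sock 646.6 -163.0 14.1 mean [ 645.2 -164.3   57.1]
side pad circ 665.3 -93.0 30.2 mean [662.3 -94.3] | sock 658.4 -94.6 18.5 mean [655.6 -98.   63.4]
side pad circ 674.5 -25.8 31.8 mean [673.  -24.7] | sock 667.4 -26.3 22.0 mean [665.5 -29.4  69.3]
top pad circ 639.1 -234.3 26.4 mean [ 639.1 -234.2] | sock 637.0 -231.7 10.5 mean [ 636.8 -231.9   52.9]
top pad circ 650.8 -165.1 26.5 mean [ 649.8 -164.9] | sock 648.1 -160.9 14.3 mean [ 647.6 -160.9   58.9]
top pad circ 661.4 -96.0 26.1 mean [661.1 -96.1] | sock 659.0 -93.8 18.1 mean [658.5 -94.3  65. ]
top pad circ 672.9 -26.3 26.7 mean [672.  -26.8] | sock 669.4 -25.0 21.5 mean [669.2 -25.1  71. ]
```

View pics/top6c.png

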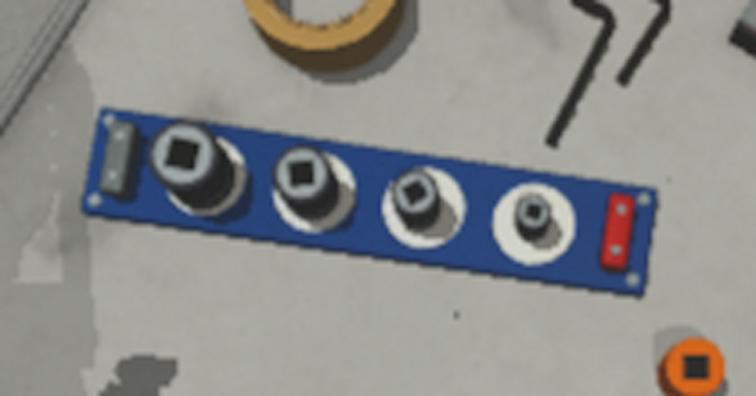

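View pics/side6c.png

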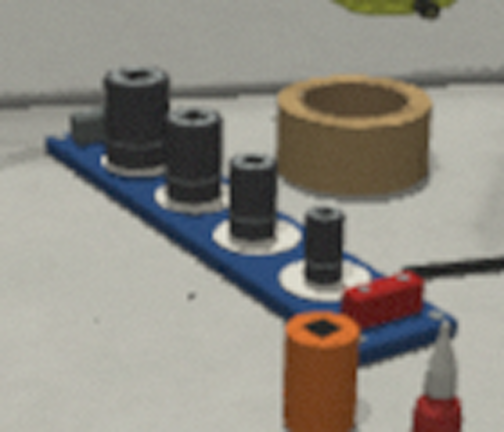

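```bash
python3 -c "
from h import *
print(r.hand_in())"
```

```text
the job is handed in; nothing more can be done
None
```

I handed the job in at about 27 s. All four sockets stand upright on their pads in order from the red block (22, 29, 36, 43 mm), each roughly 3–7 mm off centre by the cameras (limit 10 mm), and the bottle is where it was.

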